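Roll a reagent bottle up the ramp onto the bottle roller

ROBOT

A 7-joint arm with a two-finger parallel gripper is mounted at the origin on the work surface. World frame = base frame: x ahead of the robot, y to its left, z up, the work surface at z = 0. Lengths are in m, angles in rad, forces in N, time in s.
With the tool pointing down it reaches from about 0.35 to 0.775 m from the base axis. Payload 3.1 kg.
Tool frame: the origin (TCP) lies between the finger pads; the fingertips stand 8 mm ahead of it and the grasp point (between the pads) lies 11 mm behind it; x points along the fingers, y is the direction in which the jaws open and shut, and the axes are right-handed (so a half turn about x gives the same grasp; the last joint's range is limited). The gripper opens to 85 mm and grips with 20 to 120 N. Pads are 22 mm wide; open, the fingers measure 114 mm over their backs; the gripper's body (76 mm by 85 mm) begins 54 mm behind the grasp point. The pads swing forward as they close: fully open they stand 13 mm farther back than shut.
Start: joints at [-1.21, 0.311, 0.014, 1.512, -0.004, 1.319, -0.027], TCP at [0.216, 0.506, 0.239] pointing down, gripper open.
Joint ranges: [-2.7, 2.7], [-0.3, 1.91], [-1.27, 1.3], [0.12, 2.57], [-1.44, 4.58], [0.2, 2.03], [-3.05, 3.05]. Speed limits (rad/s): [2.79, 2.79, 3.14, 3.14, 3.14, 3.14, 3.14].

INTERFACE

Orientations are given as a unit quaternion [w, x, y, z].
In Python, from plant import bot, read_camera, camera_params gives the robot as it stands.
- The arm moves only by the tool arm_command, never from a script. Its argument "steps" is a list of rows, each a list of 7 numbers: the turn, a rotation vector about the tool's x, y, z as a fraction of full scale, then the shift along the tool's x, y, z as a fraction of full scale, then the closure in counts, from 0 (fully open) to 255 (shut). In form: [[rx, ry, rz, x, y, z, hand], ...]. A call has 1 to 10 rows; each row is the pose to reach, as a shift and turn from the pose commanded when the call began, along the tool's axes at that moment; what a row does not reach only later rows make up. Full scale, the value 1, is 400 mm for a shift and 0.5 rad for a turn. A row lasts 1/8 s, in which the tool goes at most 62.5 mm and 10.7 degrees, less where a joint would pass 70% of its speed; a pose out of reach is approached as far as the arm can. A call with a number of a shift or a turn outside -1 to 1 is refused whole. A call with a gripper value outside its range is refused whole. The fingers move at their own pace and stop on an object; "grip_force" is the grip in N (left out, the last holds). Time passes only in rows, so rows that repeat a pose let the fingers close. It gives the time, the measured TCP pose, the force and the opening at its end, in the units of the state.
- bot.state(): the state, without advancing time (a new reading comes with each control period).
- read_camera(name): name is "scene" or "top"; returns the picture (400x640x3 uint8, red, green, blue); there is no depth.
- camera_params(name): a dict with "K" (3x3 intrinsics, pixels), "distortion" ([k1, k2, p1, p2, k3] as OpenCV has them; the pictures are not rectified), "extrinsics" (4x4, takes a point from world to camera coordinates). Camera axes: x right, y down, z forward; pixel columns grow to the right and rows downward; lengths in m; the calibration is good to about 2 mm. A picture is of the moment at which its call begins. camera_params takes no time and is no camera call.
- bot.sign_off(): hands the job in, once; it reports no verdict.
The state is a dict: "t": time; "qpos": joint angles; "qd": joint speeds; "joint_torque": joint torques, N m; "tcp_pos": TCP position; "eef_rot": TCP orientation; "wrist_force": force on the tool from outside, world axes, zero at the start; "ft_torque": the same for the moment, N m; "finger_gap": finger opening in m.
Only numpy, scipy, OpenCV 4.12 (cv2) and the standard library are available. Lean on these libraries where they do the work, as an engineer would, in place of code of your own. Each camera call takes 0.05 s, during which the arm holds its last target.

TASK

The bottle lying at the foot of the ramp has to be remixed: with the fingertips behind it, roll it slowly and steadily up the loading ramp of the bottle roller, over the front roller, until it drops home against the back roller and lies at rest on both rollers, parallel to them. Only push it, gently: do not grip, lift or carry it, and never let it run away or roll back down the ramp. Leave the standing bottle, the specimen jar and the tube rack where they are.

Things in the scene. Friction and masses are not known exactly. Their poses are not given: they have to be found in the camera images.
- bottle: bottle to push: filled white screw-cap bottle lying across the ramp foot (within 6 deg). Body 68 mm in diameter, 118 mm long; 163 mm long with shoulder and red cap (42 mm diameter); 0.35-0.65 kg; smooth (friction about 0.35), rolls freely, also back down the ramp. Origin on its axis at mid-body, 34 mm above the flat it lies on; y = long axis: flat bottom at -60 mm, shoulder from +58, cap end +103. x, z turn as it rolls.
- deck: bottle roller, fixed to the bench, ramp included. Origin on the bench top under the seat; +x points level the way to push (up the ramp), y along the rollers, z up. White bearing plates 52 mm high at both ends of the rollers, inner faces at y = +/-114 mm. White drive housing, 130 x 75 mm, 68 mm high (knob up to 80 mm), beyond the plate on the -y side.
- seat (a point): where the bottle's axis lies when home, resting on both rollers: deck x = 0, 69 mm above the bench, midway along the rollers (anywhere between the bearing plates will do). Axes as the deck's. Two black rubber rollers, 28 mm in diameter, 224 mm long, run along y with axes at deck x = -27 mm (front) and +27 mm (back), 29 mm above the bench; motor off, they turn with a little drag.
- crest (a point): mid-point of the front roller's top line: deck x = -27 mm, 43 mm above the bench. The bottle's axis passes over it 77 mm above the bench, then the bottle drops 8 mm into the dip between the rollers by itself and stays. Axes as the deck's.
- stop_rail (a point): middle of the steel stop rail behind the back roller, an 8 mm bar along y at deck x = 47 mm, 76 mm above the bench; it stops a bottle pushed about 9 mm beyond home, which settles back when let go. Axes as the deck's.
- ramp: aluminium ramp of the bottle roller: flat plate 221 mm long, 228 mm wide, rising at 10 degrees, lips 13 mm high along both sides at y = +/-114 mm. Origin mid lower edge, on the top surface, 1 mm above the bench, at deck x = -261 mm; x up along the slope, y as the deck's, z square to the plate. Upper edge at deck x = -43 mm, 39 mm above the bench, just before the front roller.
- spare_bottle: bystander: a bottle of the same kind standing upright beside the ramp, on its -y side, 163 mm tall; origin at the centre of its underside
- specimen_jar: bystander: clear specimen jar with a yellow lid, 53 mm in diameter, 64 mm tall, standing near the ramp foot; origin at the centre of its underside
- tube_rack: bystander: blue rack with capped blood tubes, about 60 x 144 mm and 89 mm tall, beyond the bottle roller; origin at the centre of its underside
There are look-alikes about, which are no part of the job. Leave any green or purple look-alike of the bottle alone.

How it is judged:
On the way, in this order (a step that is already met when the one before it is completed fails the run):
1. the bottle is on the upper half of the ramp (x of bottle in the frame of deck between -0.15 and -0.05 m), for 0.1 s.
2. the bottle lies in the dip between the two rollers (x of bottle in the frame of deck between -0.005 and 0.005 m and z of bottle in the frame of deck between 0.0645 and 0.0725 m and y of bottle in the frame of deck between -0.06 and 0.018 m and angle between the y axis of bottle and the y axis of deck, either way round below 0.08 rad), for 0.2 s.
At the end, for the whole second after the job is handed in: the bottle lies at rest on both rollers: its axis within 5 mm of the middle between them, at seat height within 4 mm, between the bearing plates and parallel to the rollers within 0.08 rad; let go of and still (all of step 2 and linear speed of bottle below 0.02 m/s and angular speed of bottle below 0.3 rad/s); the robot touches nothing.
It fails at once if the bottle ran away: it moved faster than 0.25 m/s on the bench or the ramp (rolled back, flicked or dropped) (linear speed of bottle above 0.25 m/s and x of bottle in the frame of deck below -0.045 m).
It fails at once if the bottle was lifted or carried: raised more than 15 mm off the bench, the ramp or the rollers ((x of bottle in the frame of deck below -0.262 m and z of bottle in the frame of deck above 0.05 m) or (x of bottle in the frame of ramp between 0 and 0.21 m and z of bottle in the frame of ramp above 0.049 m) or z of bottle in the frame of deck above 0.092 m).
It fails at once if the bottle was gripped or shoved with more than 30 N (contact force between the fingers and bottle above 30 N).
It fails at once if the standing bottle, the specimen jar or the tube rack was moved more than 15 mm or tipped (distance of any of spare_bottle, specimen_jar, tube_rack from where it was at the start of the episode above 0.015 m or angle between any of spare_bottle, specimen_jar, tube_rack's own z axis and vertical above 0.25 rad).
It also fails if it takes over 45 s, if anything falls off the work surface, if the arm or the gripper's body presses on something with over 40 N, if the wrist force passes 120 N, or if a joint passes its speed limit or range.

## Working session

There is one attempt and no reset: what is moved stays moved. The work goes in short steps, Python scripts to look and compute and a tool call to move; the robot and the scene stay as the last step left them, time stands still between calls to the robot, and variables do not carry over. Pictures are saved under pics/ and viewed, and the job is handed in when it is done.

Besides the shell and the picture viewer there is one more tool, called after "Request:" as name([rows], argument=value, ...), one row to a line, values as JSON. arm_command: Moves the arm, as the interface text tells. Its arguments: {"type":"object","properties":{"steps":{"type":"array","items":{"type":"array","items":{"type":"number"}}},"grip_force":{"type":"number"}},"required":["steps"]}

```bash
ls; mkdir -p pics; python3 - <<'E'
from plant import bot, read_camera, camera_params
import cv2, numpy as np
np.set_printoptions(precision=4,suppress=True)
for n in("scene","top"):
    im=read_camera(n); cv2.imwrite(f"pics/{n}0.png",im[:,:,::-1])
    p=camera_params(n); print(n,p)
print(bot.state())
E
```

```text
pics
scene {'K': array([[374.2967,   0.    , 320.881 ],
       [  0.    , 374.2967, 203.116 ],
       [  0.    ,   0.    ,   1.    ]]), 'distortion': array([-0.0133,  0.    ,  0.    ,  0.    ,  0.    ]), 'extrinsics': array([[ 0.2452,  0.9693, -0.017 , -0.1101],
       [ 0.5333, -0.1496, -0.8326, -0.2498],
       [-0.8096,  0.1951, -0.5536,  1.3975],
       [ 0.    ,  0.    ,  0.    ,  1.    ]])}
top {'K': array([[501.9289,   0.    , 314.467 ],
       [  0.    , 501.9289, 197.5583],
       [  0.    ,   0.    ,   1.    ]]), 'distortion': array([0.0156, 0.    , 0.    , 0.    , 0.    ]), 'extrinsics': array([[ 0.0229, -0.9997, -0.0108, -0.0262],
       [-0.9897, -0.0211, -0.1418,  0.5839],
       [ 0.1415,  0.014 , -0.9898,  1.3901],
       [ 0.    ,  0.    ,  0.    ,  1.    ]])}
{'t': 0.1, 'qpos': array([-1.2097,  0.3116,  0.014 ,  1.5129, -0.0044,  1.3192, -0.0272]), 'qd': array([-0.0006, -0.0005, -0.0006, -0.0042,  0.0003,  0.0009,  0.0013]), 'joint_torque': array([  0.0006, -38.0853,   0.1467, -23.1241,   0.0124,   0.0081,
        -0.    ]), 'tcp_pos': array([0.2153, 0.5054, 0.2383]), 'eef_rot': array([ 0.6927,  0.1407,  0.6929, -0.1422]), 'wrist_force': array([ 0.5756, -0.2759,  0.585 ]), 'ft_torque': array([-0.0233,  0.0279,  0.0282]), 'finger_gap': 0.08508636324882186}
```

View pics/scene0.png

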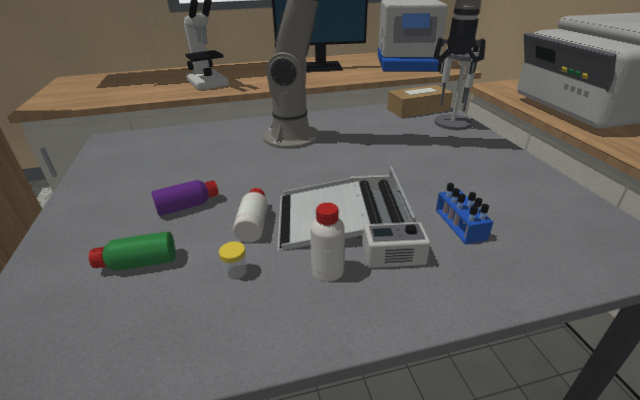

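View pics/top0.png

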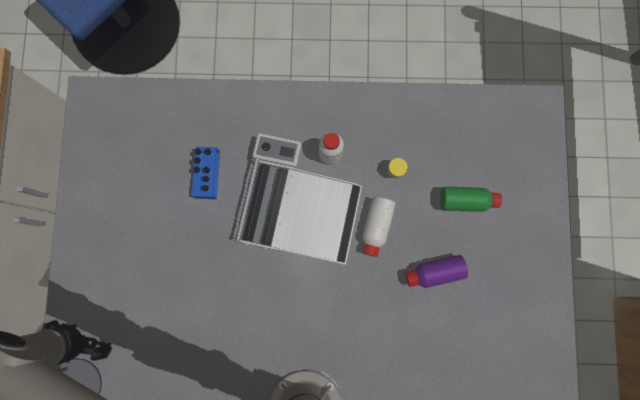

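Top view: the bottle lies at about (378,225) with its cap at (372,250). The ramp spans (275..360, 170..262), the rollers are at (250..285), and the jar is at (398,167). I'll zoom in to get the pixel corners.

```bash
cat > h.py <<'E'
import cv2, numpy as np
from plant import camera_params
def ray(n,px):
    p=camera_params(n);E=p["extrinsics"]
    u=cv2.undistortPoints(np.array(px,float).reshape(-1,1,2),p["K"],p["distortion"]).reshape(-1,2)
    d=np.c_[u,np.ones(len(u))]@E[:3,:3]
    c=-E[:3,:3].T@E[:3,3]
    return c,d
def onz(n,px,z):
    c,d=ray(n,px); z=np.broadcast_to(z,(len(d),))
    return c+d*((z-c[2])/d[:,2])[:,None]
def proj(n,P):
    p=camera_params(n);E=p["extrinsics"]
    r,_=cv2.Rodrigues(E[:3,:3])
    return cv2.projectPoints(np.array(P,float).reshape(-1,1,3),r,E[:3,3],p["K"],p["distortion"])[0].reshape(-1,2)
E
python3 - <<'E'
import cv2
im=cv2.imread("pics/top0.png")[125:275,220:420]
cv2.imwrite("pics/topz.png",cv2.resize(im,None,fx=4,fy=4,interpolation=cv2.INTER_CUBIC))
im=cv2.imread("pics/scene0.png")[150:290,220:440]
cv2.imwrite("pics/scz.png",cv2.resize(im,None,fx=3.6,fy=3.6,interpolation=cv2.INTER_CUBIC))
E
```

```text
(no output)
```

View pics/topz.png

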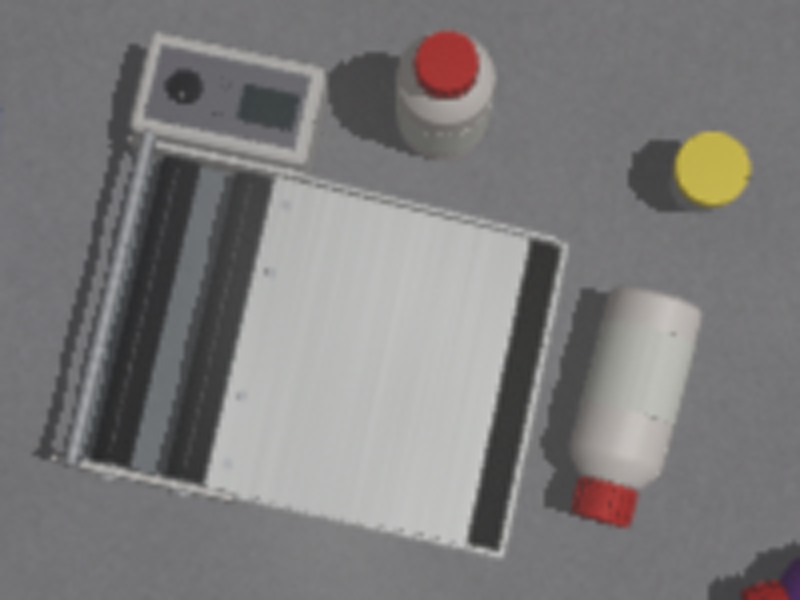

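View pics/scz.png

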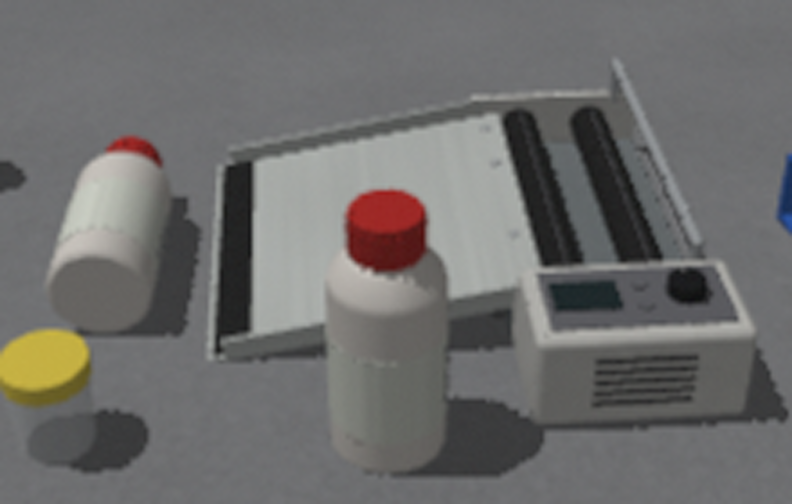

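```bash
python3 - <<'E'
import numpy as np, cv2
from h import *
np.set_printoptions(precision=4,suppress=True)
z2=lambda a:[(220+(x+.5)/4-.5,125+(y+.5)/4-.5) for x,y in a]
L=onz("top",z2([(563,240),(503,553)]),.003)
U=onz("top",z2([(272,178),(207,485)]),.039)
R=onz("top",z2([(148,140),(73,462)]),.076)
for n,a in (("low",L),("up",U),("rail",R)):
    d=a[1]-a[0]; print(n,a[0],a[1],"len",np.linalg.norm(d),"ang",np.degrees(np.arctan2(d[1],d[0])))
im=cv2.imread("pics/top0.png"); hsv=cv2.cvtColor(im,cv2.COLOR_BGR2HSV)
def cc(m,c):
    n,l,s,cen=cv2.connectedComponentsWithStats(m.astype(np.uint8)); 
    i=l[c[1],c[0]]; return l==i,s[i],cen[i]
red=((hsv[...,0]<8)|(hsv[...,0]>172))&(hsv[...,1]>120)&(hsv[...,2]>70)
m,s,c=cc(red,(371,251)); print("cap",s,c); print(onz("top",[c],.034))
wh=(hsv[...,2]>125)&(hsv[...,1]<60)
wb,s,cb=cc(wh,(378,225)); print("body",s,cb)
r=cv2.minAreaRect(np.argwhere(wb)[:,::-1].astype(np.float32)); print(r, cv2.boxPoints(r))
a=np.argwhere(wb|m)[:,::-1].astype(np.float32)
mu,ev,_=cv2.PCACompute2(a,None); print("pca",mu,ev[0])
P=onz("top",[mu[0]-ev[0]*20,mu[0]+ev[0]*20,cb],.036); print(P)
y=(hsv[...,0]>20)&(hsv[...,0]<35)&(hsv[...,1]>120); m,s,c=cc(y,(398,167)); print("jar",onz("top",[c],.064))
m,s,c=cc(red,(331,141)); print("spare",onz("top",[c],.163))
E
```

```text
low [ 0.6311 -0.1467  0.003 ] [ 0.4022 -0.1059  0.003 ] len 0.23248117771665927 ang 169.8925758869045
up [0.6658 0.066  0.039 ] [0.4445 0.1051 0.039 ] len 0.22474009704871234 ang 169.9781698124397
rail [0.6838 0.1515 0.076 ] [0.4565 0.1943 0.076 ] len 0.23121168136126055 ang 169.34465729094617
cap [363 245  16  11 133] [370.7143 249.9248]
[[ 0.4396 -0.1752  0.034 ]]
body [ 365  197   31   51 1038] [380.0154 221.4046]
((380.01922607421875, 221.59616088867188), (21.92644691467285, 49.55377197265625), 15.255120277404785) [[362.9231 242.6154]
 [375.9615 194.8077]
 [397.1154 200.5769]
 [384.0769 248.3846]]
pca [[378.959  224.6439]] [-0.2759  0.9612]
[[ 0.5667 -0.2133  0.036 ]
 [ 0.4567 -0.1826  0.036 ]
 [ 0.5207 -0.2008  0.036 ]]
jar [[ 0.674 -0.246  0.064]]
spare [[ 0.7206 -0.0558  0.163 ]]
```

```bash
cat >> h.py <<'E'
from scipy.spatial.transform import Rotation as Rn
ANG=np.radians(169.8); O=np.array([.5625,.128,0])
dy=np.array([np.cos(ANG),np.sin(ANG),0]); dx=np.array([dy[1],-dy[0],0])
D=np.c_[dx,dy,[0,0,1]]
def w2d(p): return (np.atleast_2d(p)-O)@D
def d2w(p): return O+D@np.array(p,float)
def status(s):
    R=Rn.from_quat(s["eef_rot"],scalar_first=True).as_matrix()
    print("t",s["t"],"deck tcp",w2d(s["tcp_pos"])[0],"toolaxes in deck\n",D.T@R,"\nF",np.round(D.T@s["wrist_force"],2),"q",s["qpos"],"gap",s["finger_gap"])
    return R
def move(s,target,sign=1):
    R=status(s)
    T=np.c_[[0,0,-1],sign*dy,sign*dx]
    rv=Rn.from_matrix(R.T@T).as_rotvec(); sh=R.T@(d2w(target)-s["tcp_pos"])
    print("turn/0.5",rv/.5,"shift/0.4",sh/.4)
E
python3 - <<'E'
from h import *; from plant import bot
np.set_printoptions(precision=4,suppress=True)
s=bot.state()
move(s,(-.41,-.02,.2)); move(s,(-.41,-.02,.2),-1)
print(w2d(onz("top",[(407,279),(398,167)],.034)), w2d([[.5265,-.2005,0]]))
E
```

```text
t 0.1 deck tcp [0.3099 0.4085 0.2383] toolaxes in deck
 [[-0.0021  0.9748 -0.2229]
 [ 0.0004 -0.2229 -0.9748]
 [-1.     -0.0021  0.0001]] 
F [-0.17 -0.62  0.59] q [-1.2097  0.3116  0.014   1.5129 -0.0044  1.3192 -0.0272] gap 0.08508636324882186
turn/0.5 [-3.5911 -0.0036  0.0032] shift/0.4 [ 0.0992 -1.5157  1.4454]
t 0.1 deck tcp [0.3099 0.4085 0.2383] toolaxes in deck
 [[-0.0021  0.9748 -0.2229]
 [ 0.0004 -0.2229 -0.9748]
 [-1.     -0.0021  0.0001]] 
F [-0.17 -0.62  0.59] q [-1.2097  0.3116  0.014   1.5129 -0.0044  1.3192 -0.0272] gap 0.08508636324882186
turn/0.5 [2.6921 0.003  0.0034] shift/0.4 [ 0.0992 -1.5157  1.4454]
[[-0.4342  0.1265  0.034 ]
 [-0.3534 -0.1826  0.034 ]] [[-0.3297 -0.0227  0.    ]]
```

Request:
arm_command([
  [0.1, 0, 0, 0, -0.09, 0.08, 0],
  [0.2, 0, 0, 0, -0.18, 0.16, 0],
  [0.3, 0, 0, 0, -0.27, 0.25, 0],
  [0.4, 0, 0, 0, -0.36, 0.34, 0],
  [0.5, 0, 0, 0, -0.45, 0.43, 0],
  [0.6, 0, 0, 0, -0.54, 0.52, 0],
  [0.7, 0, 0, 0, -0.63, 0.6, 0],
  [0.8, 0, 0, 0, -0.72, 0.68, 0],
  [0.9, 0, 0, 0, -0.8, 0.76, 0],
  [1.0, 0, 0, 0, -0.88, 0.84, 0],
])

```text
t: 1.35
tcp_pos: [0.3867, 0.049, 0.2391]
eef_rot: [0.636, 0.309, 0.636, -0.309]
wrist_force: [0.8, -0.1, 0.3]
finger_gap: 0.0857
```

```bash
python3 - <<'E'
from h import *; from plant import bot
np.set_printoptions(precision=4,suppress=True)
move(bot.state(),(-.41,-.02,.2),-1)
E
```

```text
t 1.35 deck tcp [-0.1089  0.159   0.2391] toolaxes in deck
 [[ 0.0003  0.7477 -0.664 ]
 [ 0.0002 -0.664  -0.7477]
 [-1.      0.0001 -0.0004]] 
F [ 0.02 -0.77  0.33] q [-0.6754 -0.0386  0.4946  1.9124  0.0188  1.2633  0.4797] gap 0.085686752872403
turn/0.5 [ 1.6892 -0.0008  0.0001] shift/0.4 [ 0.0974 -0.2658  0.8345]
```

Request:
arm_command([
  [0.15, 0, 0, 0, -0.03, 0.1, 0],
  [0.3, 0, 0, 0, -0.06, 0.2, 0],
  [0.45, 0, 0, 0, -0.1, 0.3, 0],
  [0.6, 0, 0, 0, -0.13, 0.41, 0],
  [0.75, 0, 0, 0, -0.16, 0.52, 0],
  [0.9, 0, 0, 0, -0.2, 0.62, 0],
  [1.0, 0, 0, 0.02, -0.23, 0.73, 0],
  [1.0, 0, 0, 0.05, -0.26, 0.83, 0],
  [1.0, 0, 0, 0.1, -0.266, 0.835, 0],
])

```text
t: 2.48
tcp_pos: [0.5098, -0.2819, 0.1986]
eef_rot: [0.54, 0.456, 0.538, -0.459]
wrist_force: [-1.1, 0.2, -1.7]
finger_gap: 0.0853
```

```bash
python3 - <<'E'
from h import *; from plant import bot
np.set_printoptions(precision=4,suppress=True)
move(bot.state(),(-.41,-.02,.1),-1)
E
```

```text
t 2.475 deck tcp [-0.4128 -0.0207  0.1986] toolaxes in deck
 [[-0.0039  0.3347 -0.9423]
 [-0.0001 -0.9423 -0.3348]
 [-1.     -0.0012  0.0037]] 
F [-0.02  1.12 -1.72] q [-0.0643  0.4839  0.7901  1.5087 -0.3472  1.2932  0.9264] gap 0.08532268209268473
turn/0.5 [0.6827 0.0078 0.0012] shift/0.4 [ 0.2465  0.001  -0.008 ]
```

Request:
arm_command([
  [0.17, 0, 0, 0.06, 0, 0, 40],
  [0.34, 0, 0, 0.12, 0, 0, 40],
  [0.51, 0, 0, 0.18, 0, 0, 40],
  [0.683, 0.008, 0.001, 0.247, 0.001, -0.008, 40],
  [0.683, 0.008, 0.001, 0.247, 0.001, -0.008, 40],
  [0.683, 0.008, 0.001, 0.247, 0.001, -0.008, 40],
])

```text
t: 3.22
tcp_pos: [0.5104, -0.2748, 0.1012]
eef_rot: [0.455, 0.542, 0.456, -0.54]
wrist_force: [0.2, -0.6, -0.1]
finger_gap: 0.0719
```

```bash
python3 - <<'E'
from h import *; from plant import bot, read_camera
np.set_printoptions(precision=4,suppress=True)
move(bot.state(),(-.41,-.023,.03),-1)
a=read_camera("top")[125:325,240:500,::-1]
b=read_camera("scene")[100:300,120:420,::-1]
cv2.imwrite("pics/a1.png",cv2.resize(a,None,fx=3,fy=3,interpolation=cv2.INTER_CUBIC))
cv2.imwrite("pics/b1.png",cv2.resize(b,None,fx=2.6,fy=2.6,interpolation=cv2.INTER_CUBIC))
E
```

```text
t 3.225 deck tcp [-0.4057 -0.02    0.1012] toolaxes in deck
 [[ 0.0033  0.0059 -1.    ]
 [-0.0007 -1.     -0.0059]
 [-1.      0.0007 -0.0033]] 
F [-0.58 -0.27 -0.14] q [-0.0874  0.5928  0.8141  1.6426 -0.4734  1.1145  0.6836] gap 0.07193460616611842
turn/0.5 [ 0.0118 -0.0067 -0.0014] shift/0.4 [0.178  0.0072 0.0114]
```

View pics/a1.png

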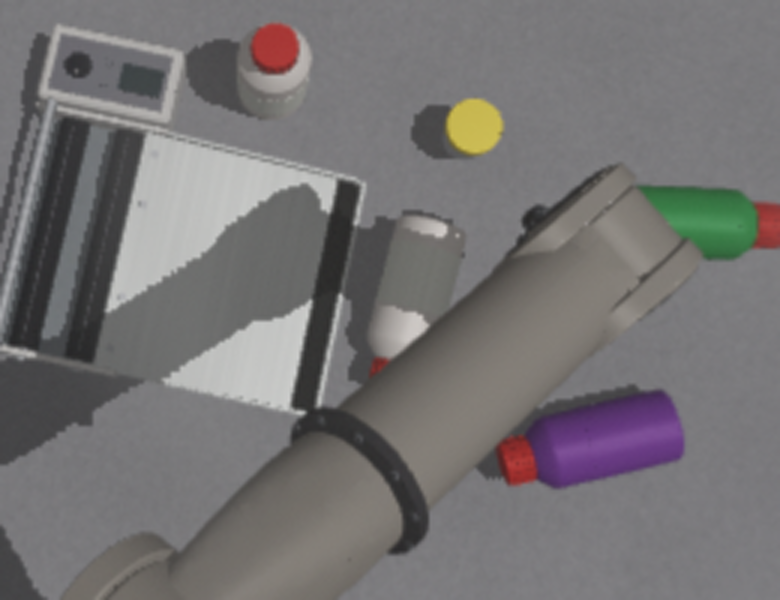

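View pics/b1.png

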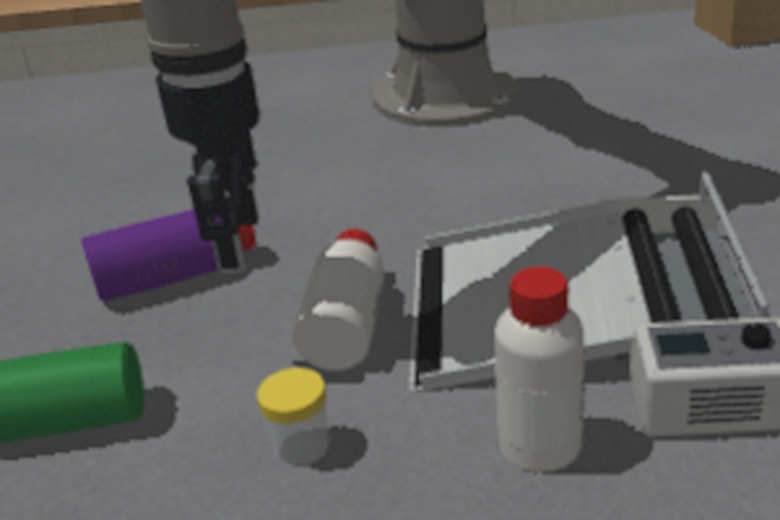

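Scene view: the gripper is clear, at about (215,235) in the zoom, and stands behind the bottle, which is at (340,300). Next I lower it to push height.

Request:
arm_command([
  [0.012, -0.007, 0, 0.05, 0.007, 0.011, 40],
  [0.012, -0.007, 0, 0.1, 0.007, 0.011, 40],
  [0.012, -0.007, 0, 0.15, 0.007, 0.011, 40],
  [0.012, -0.007, 0, 0.185, 0.007, 0.011, 40],
  [0.012, -0.007, 0, 0.185, 0.007, 0.011, 40],
])

```text
t: 3.95
tcp_pos: [0.5109, -0.2782, 0.0247]
eef_rot: [-0.452, -0.542, -0.454, 0.543]
wrist_force: [0.4, -0.7, 1.2]
finger_gap: 0.0718
```

```bash
python3 - <<'E'
from h import *; from plant import bot, read_camera
np.set_printoptions(precision=4,suppress=True)
move(bot.state(),(-.376,-.023,.027),-1)
b=read_camera("scene")[150:280,150:350,::-1]
cv2.imwrite("pics/b2.png",cv2.resize(b,None,fx=4,fy=4,interpolation=cv2.INTER_CUBIC))
E
```

```text
t 3.95 deck tcp [-0.4089 -0.0211  0.0247] toolaxes in deck
 [[ 0.0014 -0.0015 -1.    ]
 [ 0.0035 -1.      0.0015]
 [-1.     -0.0035 -0.0014]] 
F [-0.61 -0.52  1.23] q [-0.0417  0.6911  0.7533  1.6977 -0.5519  0.9816  0.7361] gap 0.07183009679053226
turn/0.5 [-0.003  -0.0029  0.007 ] shift/0.4 [-0.0057  0.0045 -0.0822]
```

View pics/b2.png

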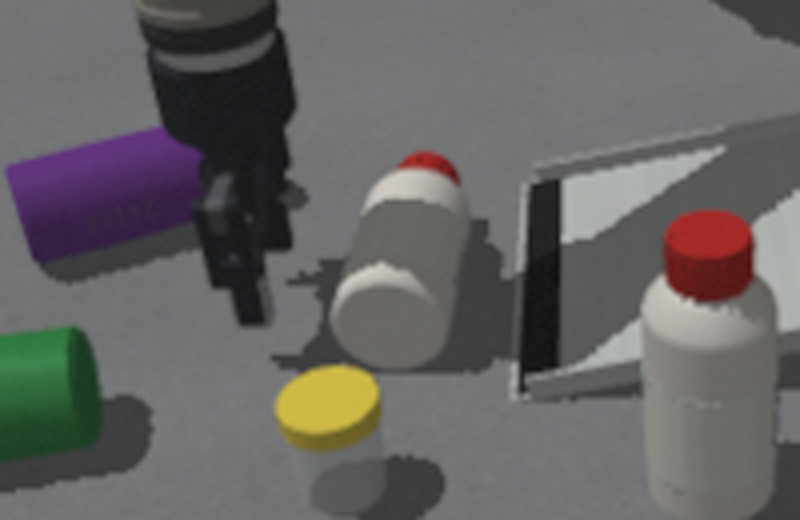

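Fingers are behind the bottle, low, with no contact: tip at about (250,320), bottle bottom at (390,320) in the zoom. I'll creep forward.

Request:
arm_command([
  [0, 0, 0, 0, 0.002, -0.012, 40],
  [0, 0, 0, 0, 0.004, -0.024, 40],
  [0, 0, 0, -0.002, 0.004, -0.036, 40],
  [0, 0, 0, -0.003, 0.004, -0.048, 40],
  [0, 0, 0, -0.005, 0.004, -0.058, 40],
  [0, 0, 0, -0.005, 0.004, -0.066, 40],
  [0, 0, 0, -0.005, 0.004, -0.074, 40],
  [0, 0, 0, -0.005, 0.004, -0.08, 40],
  [0, 0, 0, -0.005, 0.004, -0.086, 40],
  [0, 0, 0, -0.005, 0.004, -0.092, 40],
])

```text
t: 5.25
tcp_pos: [0.5201, -0.2429, 0.0285]
eef_rot: [0.453, 0.543, 0.453, -0.543]
wrist_force: [-0.1, 0.1, -0.7]
finger_gap: 0.0719
```

```bash
cat > look.py <<'E'
import sys
from h import *; from plant import bot, read_camera
np.set_printoptions(precision=4,suppress=True)
k=sys.argv[1]; x0=int(sys.argv[2])
s=bot.state(); move(s,(-.33,-.023,.03),-1)
a=read_camera("top")[125:265,220:420,::-1]
b=read_camera("scene")[150:290,x0:x0+200,::-1]
cv2.imwrite(f"pics/{k}.png",np.hstack([cv2.resize(a,None,fx=2,fy=2,interpolation=cv2.INTER_CUBIC),cv2.resize(b,None,fx=2,fy=2,interpolation=cv2.INTER_CUBIC)]))
E
python3 look.py c1 150
```

```text
t 5.25 deck tcp [-0.3726 -0.024   0.0285] toolaxes in deck
 [[ 0.0005 -0.0015 -1.    ]
 [ 0.0002 -1.      0.0015]
 [-1.     -0.0002 -0.0005]] 
F [ 0.08  0.14 -0.66] q [-0.1151  0.6719  0.7606  1.7213 -0.5463  0.973   0.6754] gap 0.07191555340554673
turn/0.5 [-0.003  -0.001   0.0004] shift/0.4 [-0.0037 -0.0026 -0.1064]
```

View pics/c1.png

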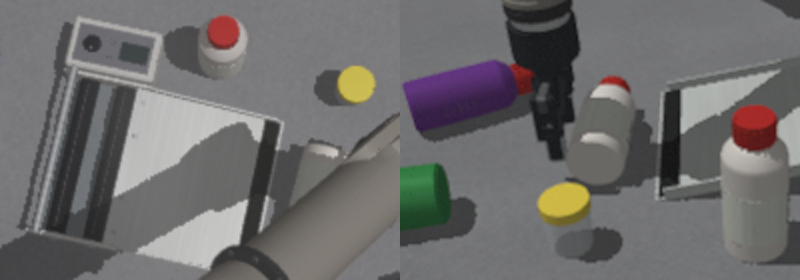

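Near contact: the finger at (555,150) is just behind the bottle at (600,140). I'll continue slowly.

Request:
arm_command([
  [0, 0, 0, 0, 0, -0.006, 40],
  [0, 0, 0, 0, 0, -0.012, 40],
  [0, 0, 0, 0, 0, -0.018, 40],
  [0, 0, 0, 0, 0, -0.024, 40],
  [0, 0, 0, 0, 0, -0.03, 40],
  [0, 0, 0, 0, 0, -0.036, 40],
  [0, 0, 0, 0, 0, -0.042, 40],
  [0, 0, 0, 0, 0, -0.048, 40],
  [0, 0, 0, 0, 0, -0.054, 40],
  [0, 0, 0, 0, 0, -0.06, 40],
])

```text
t: 6.6
tcp_pos: [0.5245, -0.2192, 0.0285]
eef_rot: [0.453, 0.543, 0.453, -0.543]
wrist_force: [-0.5, -0.0, 1.0]
finger_gap: 0.072
```

```bash
python3 look.py c2 150
```

```text
t 6.6 deck tcp [-0.3485 -0.0241  0.0285] toolaxes in deck
 [[ 0.0005 -0.0013 -1.    ]
 [ 0.0001 -1.      0.0013]
 [-1.     -0.0001 -0.0005]] 
F [-0.13  0.53  1.01] q [-0.1623  0.6627  0.7632  1.7378 -0.5442  0.9654  0.6363] gap 0.07202367512680442
turn/0.5 [-0.0026 -0.001   0.0003] shift/0.4 [-0.0036 -0.0027 -0.0461]
```

View pics/c2.png

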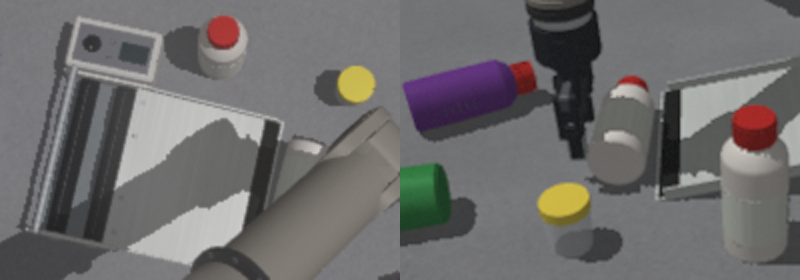

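```bash
python3 - <<'E'
import cv2
im=cv2.imread("pics/c2.png")
from plant import read_camera
b=read_camera("scene")[180:250,225:325,::-1]
cv2.imwrite("pics/c2z.png",cv2.resize(b,None,fx=8,fy=8,interpolation=cv2.INTER_CUBIC))
E
```

```text
(no output)
```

View pics/c2z.png

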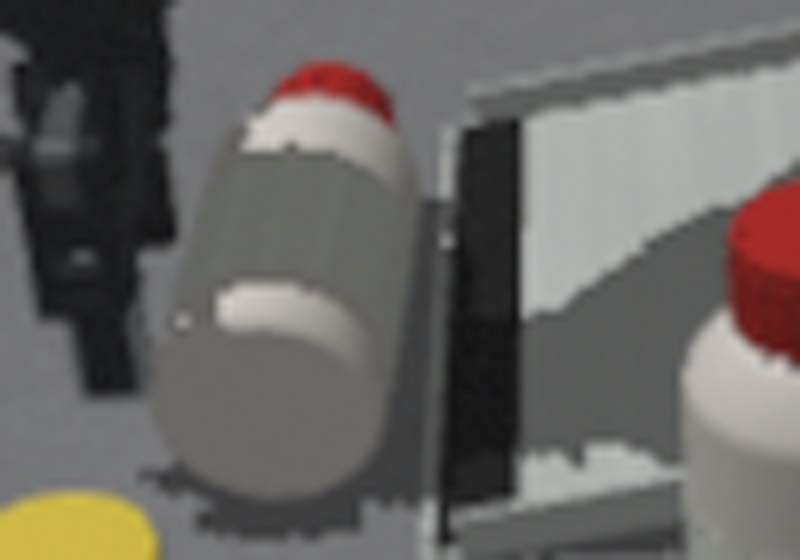

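```bash
python3 - <<'E'
from h import *
np.set_printoptions(precision=4,suppress=True)
z=lambda x,y:(225+(x+.5)/8-.5,180+(y+.5)/8-.5)
c,d=ray("scene",[z(152,380),z(232,140),z(388,380),z(417,185)])
n1=np.cross(d[0],d[1]);n2=np.cross(d[2],d[3]);a=np.cross(n1,n2);a/=np.linalg.norm(a)
print("axis deck",D.T@a)
print("disc",w2d(onz("scene",[z(268,412)],.034)))
E
```

```text
axis deck [-0.0035 -0.972   0.2351]
disc [[-0.303  -0.0831  0.034 ]]
```

Bottle is square to the deck (axis x-component ≈ 0) and at deck x ≈ -0.303, y ≈ -0.023, in contact with the fingers. I'll go on to the ramp foot.

Request:
arm_command([
  [0, 0, 0, 0, 0, -0.01, 40],
  [0, 0, 0, 0, 0, -0.02, 40],
  [0, 0, 0, 0, 0, -0.03, 40],
  [0, 0, 0, 0, 0, -0.04, 40],
  [0, 0, 0, 0, 0, -0.05, 40],
  [0, 0, 0, 0, 0, -0.06, 40],
  [0, 0, 0, 0, 0, -0.07, 40],
  [0, 0, 0, -0.001, 0, -0.08, 40],
  [0, 0, 0, -0.002, 0, -0.09, 40],
  [0, 0, 0, -0.003, 0, -0.1, 40],
])

```text
t: 8.0
tcp_pos: [0.532, -0.1814, 0.0303]
eef_rot: [-0.454, -0.543, -0.452, 0.543]
wrist_force: [0.1, -4.7, 3.1]
finger_gap: 0.0721
```

```bash
python3 look.py c3 190
```

```text
t 8.0 deck tcp [-0.31   -0.0248  0.0303] toolaxes in deck
 [[-0.0018 -0.0024 -1.    ]
 [-0.0018 -1.      0.0024]
 [-1.      0.0018  0.0018]] 
F [-4.57 -0.93  3.05] q [-0.2405  0.6493  0.7695  1.7573 -0.5391  0.9564  0.5674] gap 0.07212213619197758
turn/0.5 [-0.0048  0.0035 -0.0035] shift/0.4 [ 0.0009 -0.0044  0.0501]
```

View pics/c3.png

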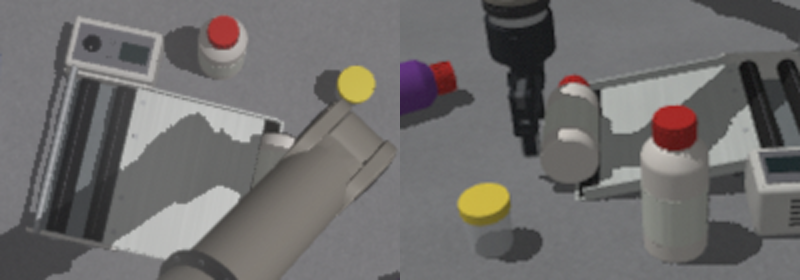

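Bottle at (570,150) is now at the ramp edge, with a push force of about 4.6 N. I'll keep going up the slope.

Request:
arm_command([
  [0, 0, 0, -0.001, 0, -0.01, 40],
  [0, 0, 0, -0.003, 0, -0.02, 40],
  [0, 0, 0, -0.005, 0, -0.03, 40],
  [0, 0, 0, -0.007, 0, -0.04, 40],
  [0, 0, 0, -0.009, 0, -0.05, 40],
  [0, 0, 0, -0.011, 0, -0.06, 40],
  [0, 0, 0, -0.012, 0, -0.07, 40],
  [0, 0, 0, -0.014, 0, -0.08, 40],
  [0, 0, 0, -0.016, 0, -0.09, 40],
  [0, 0, 0, -0.018, 0, -0.1, 40],
])

```text
t: 9.35
tcp_pos: [0.5387, -0.1404, 0.037]
eef_rot: [0.453, 0.543, 0.453, -0.543]
wrist_force: [-0.3, -3.9, 2.1]
finger_gap: 0.0718
```

```bash
python3 look.py c4 190
```

```text
t 9.35 deck tcp [-0.2684 -0.0241  0.037 ] toolaxes in deck
 [[ 0.0005 -0.0013 -1.    ]
 [ 0.0003 -1.      0.0013]
 [-1.     -0.0003 -0.0005]] 
F [-3.86 -0.38  2.12] q [-0.3222  0.6327  0.7775  1.7658 -0.5295  0.9652  0.4911] gap 0.07176057466329927
turn/0.5 [-0.0027 -0.001   0.0005] shift/0.4 [ 0.0174 -0.0027  0.1541]
```

View pics/c4.png

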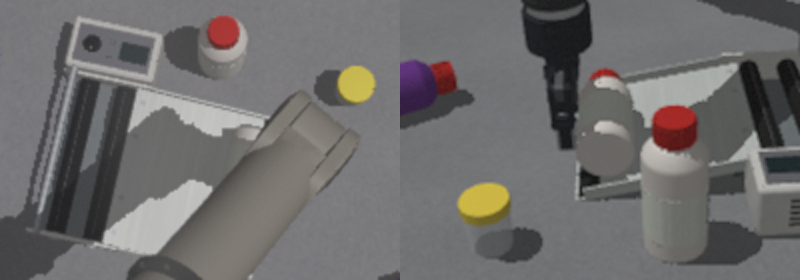

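Bottle is on the ramp at (605,130), still in contact with the fingers. Continue.

Request:
arm_command([
  [0, 0, 0, -0.002, 0, -0.012, 40],
  [0, 0, 0, -0.004, 0, -0.024, 40],
  [0, 0, 0, -0.006, 0, -0.036, 40],
  [0, 0, 0, -0.008, 0, -0.048, 40],
  [0, 0, 0, -0.011, 0, -0.06, 40],
  [0, 0, 0, -0.013, 0, -0.072, 40],
  [0, 0, 0, -0.015, 0, -0.084, 40],
  [0, 0, 0, -0.017, 0, -0.096, 40],
  [0, 0, 0, -0.019, 0, -0.108, 40],
  [0, 0, 0, -0.021, 0, -0.12, 40],
])

```text
t: 10.7
tcp_pos: [0.5473, -0.0931, 0.0454]
eef_rot: [0.453, 0.543, 0.453, -0.543]
wrist_force: [0.1, -3.7, 1.9]
finger_gap: 0.0722
```

```bash
python3 look.py c5 190
```

```text
t 10.7 deck tcp [-0.2203 -0.0242  0.0454] toolaxes in deck
 [[ 0.0005 -0.0014 -1.    ]
 [ 0.0003 -1.      0.0014]
 [-1.     -0.0003 -0.0005]] 
F [-3.61 -0.78  1.93] q [-0.4164  0.6191  0.7867  1.7641 -0.5187  0.9786  0.3975] gap 0.07223273516459203
turn/0.5 [-0.0027 -0.001   0.0006] shift/0.4 [ 0.0384 -0.0026  0.2742]
```

View pics/c5.png

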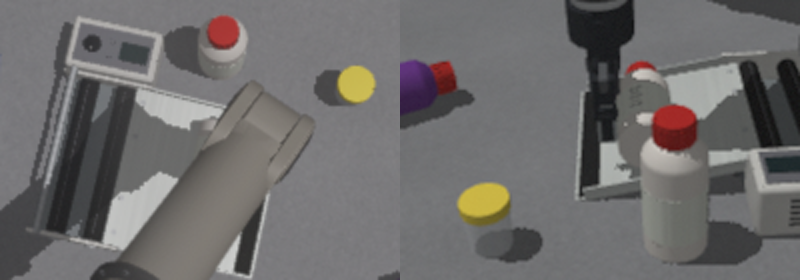

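Request:
arm_command([
  [0, 0, 0, -0.002, 0, -0.012, 40],
  [0, 0, 0, -0.004, 0, -0.024, 40],
  [0, 0, 0, -0.006, 0, -0.036, 40],
  [0, 0, 0, -0.008, 0, -0.048, 40],
  [0, 0, 0, -0.011, 0, -0.06, 40],
  [0, 0, 0, -0.013, 0, -0.072, 40],
  [0, 0, 0, -0.015, 0, -0.084, 40],
  [0, 0, 0, -0.017, 0, -0.096, 40],
  [0, 0, 0, -0.019, 0, -0.108, 40],
  [0, 0, 0, -0.021, 0, -0.12, 40],
])

```text
t: 12.05
tcp_pos: [0.5558, -0.0459, 0.0538]
eef_rot: [0.453, 0.543, 0.453, -0.543]
wrist_force: [-0.8, -3.4, 2.6]
finger_gap: 0.0722
```

```bash
python3 look.py c6 230; python3 - <<'E'
from plant import read_camera
import cv2
b=read_camera("scene")[165:265,280:420,::-1]
cv2.imwrite("pics/c6z.png",cv2.resize(b,None,fx=5,fy=5,interpolation=cv2.INTER_CUBIC))
E
```

```text
t 12.05 deck tcp [-0.1724 -0.0242  0.0538] toolaxes in deck
 [[ 0.0005 -0.0014 -1.    ]
 [ 0.0003 -1.      0.0014]
 [-1.     -0.0003 -0.0005]] 
F [-3.49  0.14  2.58] q [-0.5052  0.6125  0.7934  1.7501 -0.5101  0.9976  0.3036] gap 0.07217831339203803
turn/0.5 [-0.0028 -0.001   0.0006] shift/0.4 [ 0.0594 -0.0025  0.3942]
```

View pics/c6z.png

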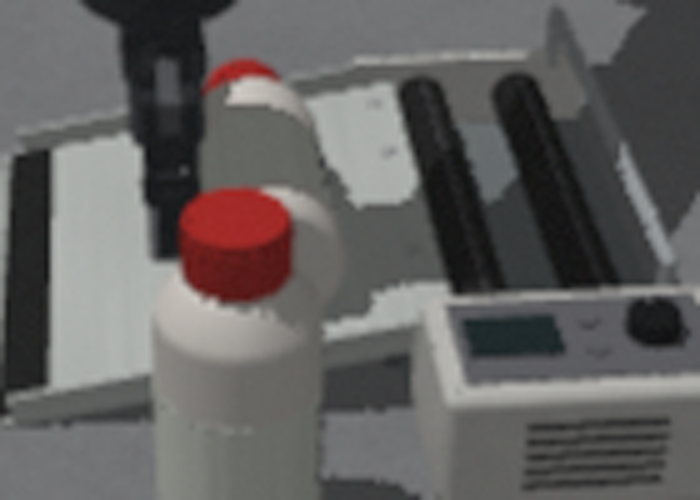

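View pics/c6.png

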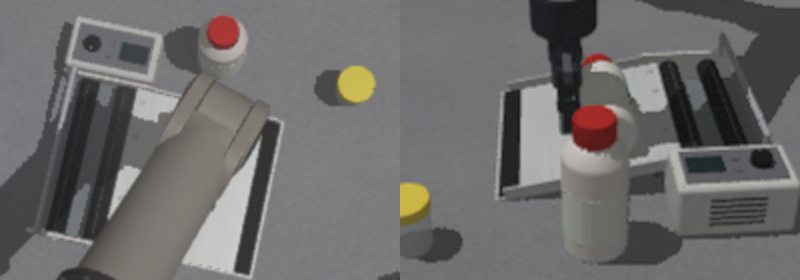

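Bottle is on the upper half, parallel and in contact. The standing bottle and jar haven't moved. Continue.

Request:
arm_command([
  [0, 0, 0, -0.002, 0, -0.012, 40],
  [0, 0, 0, -0.004, 0, -0.024, 40],
  [0, 0, 0, -0.006, 0, -0.036, 40],
  [0, 0, 0, -0.008, 0, -0.048, 40],
  [0, 0, 0, -0.011, 0, -0.06, 40],
  [0, 0, 0, -0.013, 0, -0.072, 40],
  [0, 0, 0, -0.015, 0, -0.084, 40],
  [0, 0, 0, -0.017, 0, -0.096, 40],
  [0, 0, 0, -0.019, 0, -0.108, 40],
  [0, 0, 0, -0.021, 0, -0.12, 40],
])

```text
t: 13.45
tcp_pos: [0.5644, 0.0013, 0.0623]
eef_rot: [0.453, 0.543, 0.453, -0.543]
wrist_force: [-0.7, -3.4, 2.3]
finger_gap: 0.072
```

```bash
python3 look.py c7 230; python3 - <<'E'
from plant import read_camera
import cv2
b=read_camera("scene")[165:265,280:420,::-1]
cv2.imwrite("pics/c7z.png",cv2.resize(b,None,fx=5,fy=5,interpolation=cv2.INTER_CUBIC))
E
```

```text
t 13.45 deck tcp [-0.1244 -0.0244  0.0623] toolaxes in deck
 [[ 0.0005 -0.0014 -1.    ]
 [ 0.0002 -1.      0.0014]
 [-1.     -0.0002 -0.0005]] 
F [-3.52  0.1   2.25] q [-0.5872  0.6131  0.7972  1.724  -0.5042  1.0218  0.2109] gap 0.07199814164529884
turn/0.5 [-0.0029 -0.001   0.0005] shift/0.4 [ 0.0804 -0.0026  0.5142]
```

View pics/c7z.png

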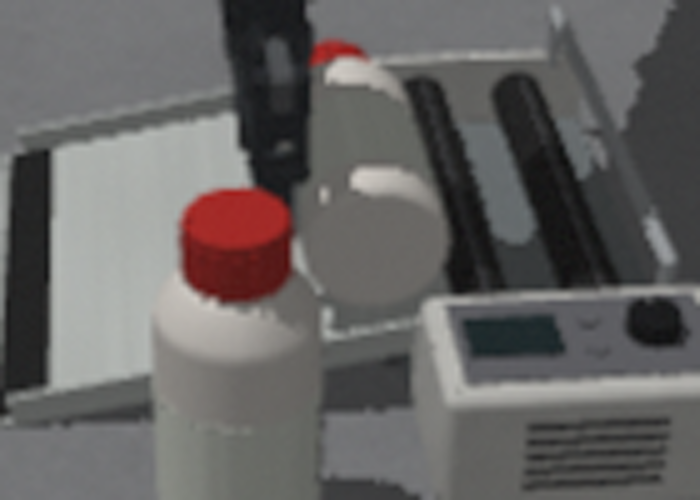

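```bash
python3 - <<'E'
from h import *
print(w2d(onz("scene",[(280+374.5/5-.5,165+235.5/5-.5)],.0676)))
E
```

```text
[[-0.07867075 -0.07376935  0.0676    ]]
```

Request:
arm_command([
  [0, 0, 0, -0.002, 0, -0.01, 40],
  [0, 0, 0, -0.004, 0, -0.02, 40],
  [0, 0, 0, -0.006, 0, -0.03, 40],
  [0, 0, 0, -0.007, 0, -0.04, 40],
  [0, 0, 0, -0.009, 0, -0.05, 40],
  [0, 0, 0, -0.011, 0, -0.06, 40],
  [0, 0, 0, -0.013, 0, -0.07, 40],
  [0, 0, 0, -0.014, 0, -0.08, 40],
  [0, 0, 0, -0.016, 0, -0.09, 40],
  [0, 0, 0, -0.018, 0, -0.1, 40],
])

```text
t: 14.85
tcp_pos: [0.5715, 0.0405, 0.0694]
eef_rot: [-0.453, -0.543, -0.453, 0.543]
wrist_force: [0.5, -3.3, 1.6]
finger_gap: 0.0721
```

```bash
python3 look.py c8 230; python3 - <<'E'
from plant import read_camera
import cv2
b=read_camera("scene")[165:265,280:420,::-1]
cv2.imwrite("pics/c8z.png",cv2.resize(b,None,fx=5,fy=5,interpolation=cv2.INTER_CUBIC))
E
```

```text
t 14.85 deck tcp [-0.0845 -0.0243  0.0694] toolaxes in deck
 [[ 0.0003 -0.0016 -1.    ]
 [ 0.0004 -1.      0.0016]
 [-1.     -0.0004 -0.0003]] 
F [-3.15 -1.04  1.63] q [-0.6493  0.6191  0.7984  1.6931 -0.5013  1.0462  0.1354] gap 0.07212655242639969
turn/0.5 [-0.0032 -0.0006  0.0008] shift/0.4 [ 0.0983 -0.0023  0.6137]
```

View pics/c8z.png

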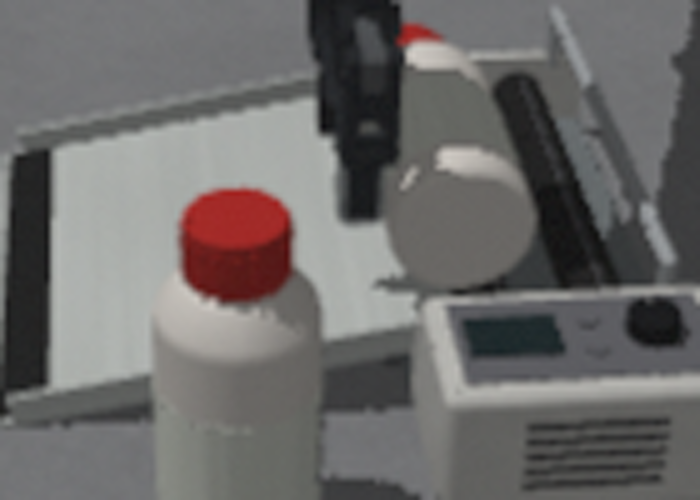

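```bash
python3 - <<'E'
from h import *
print(w2d(onz("scene",[(280+462.5/5-.5,165+218.5/5-.5)],.0746)))
from plant import read_camera
b=read_camera("scene")[150:190,330:400,::-1]
cv2.imwrite("pics/c8y.png",cv2.resize(b,None,fx=10,fy=10,interpolation=cv2.INTER_CUBIC))
E
```

```text
[[-0.03806579 -0.07393315  0.0746    ]]
```

View pics/c8y.png

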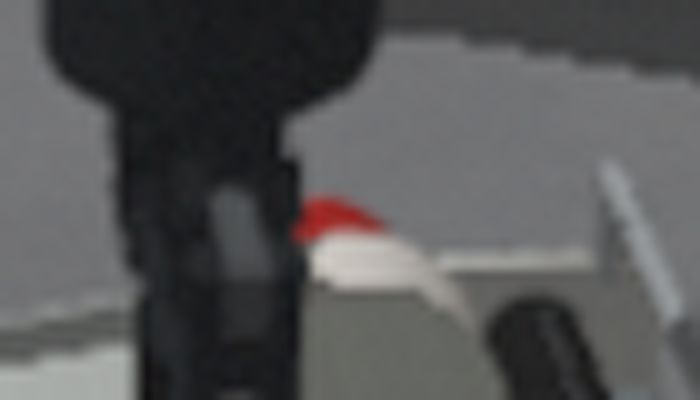

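Bottle is on the front roller at x ≈ -0.039, y ≈ -0.014, square. Now gently over the crest, then hold.

Request:
arm_command([
  [0, 0, 0, -0.001, 0, -0.008, 40],
  [0, 0, 0, -0.002, 0, -0.015, 40],
  [0, 0, 0, -0.003, 0, -0.022, 40],
  [0, 0, 0, -0.004, 0, -0.029, 40],
  [0, 0, 0, -0.004, 0, -0.035, 40],
  [0, 0, 0, -0.004, 0, -0.041, 40],
  [0, 0, 0, -0.004, 0, -0.046, 40],
  [0, 0, 0, -0.004, 0, -0.05, 40],
  [0, 0, 0, -0.004, 0, -0.05, 40],
  [0, 0, 0, -0.004, 0, -0.05, 40],
])

```text
t: 16.3
tcp_pos: [0.5751, 0.0599, 0.0711]
eef_rot: [0.453, 0.543, 0.453, -0.543]
wrist_force: [0.0, 0.3, -0.7]
finger_gap: 0.0718
```

```bash
python3 look.py c9 230; python3 - <<'E'
from plant import read_camera
import cv2
b=read_camera("scene")[165:265,280:420,::-1]
cv2.imwrite("pics/c9z.png",cv2.resize(b,None,fx=5,fy=5,interpolation=cv2.INTER_CUBIC))
E
```

```text
t 16.3 deck tcp [-0.0648 -0.0245  0.0711] toolaxes in deck
 [[ 0.0005 -0.0016 -1.    ]
 [ 0.0001 -1.      0.0016]
 [-1.     -0.0001 -0.0005]] 
F [ 0.32  0.03 -0.72] q [-0.6767  0.626   0.7968  1.6763 -0.5029  1.0559  0.1005] gap 0.07181590032310485
turn/0.5 [-0.0032 -0.0009  0.0003] shift/0.4 [ 0.1024 -0.0026  0.6631]
```

View pics/c9z.png

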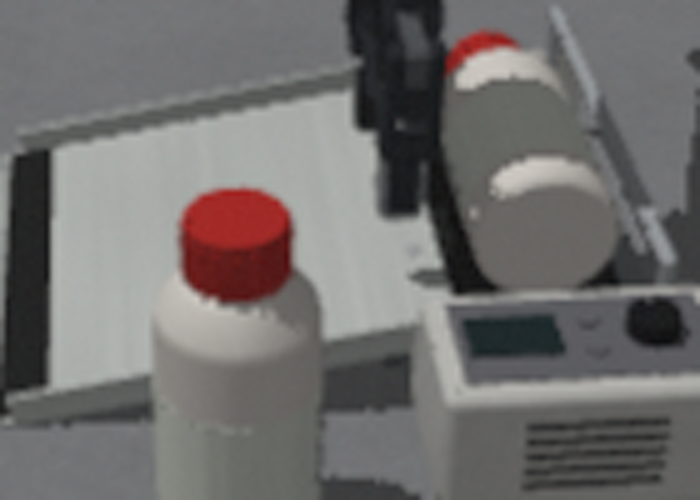

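The bottle has dropped into the dip, at (540,215), and the push force is gone. I'll retreat back and up, then swing the arm clear of the view.

Request:
arm_command([
  [0, 0, 0, 0, 0, 0.03, 40],
  [0, 0, 0, 0, 0, 0.07, 40],
  [0, 0, 0, -0.02, 0, 0.11, 40],
  [0, 0, 0, -0.08, 0, 0.16, 40],
  [0, 0, 0, -0.16, 0, 0.22, 40],
  [0, 0, 0, -0.26, 0, 0.3, 40],
  [0, 0, 0, -0.36, 0, 0.38, 40],
  [0, 0, 0, -0.44, -0.06, 0.48, 40],
  [0, 0, 0, -0.44, -0.12, 0.58, 40],
  [0, 0, 0, -0.44, -0.15, 0.66, 40],
])

```text
t: 17.7
tcp_pos: [0.4666, -0.1925, 0.2482]
eef_rot: [0.452, 0.544, 0.452, -0.543]
wrist_force: [0.4, -0.0, -0.2]
finger_gap: 0.0721
```

```bash
python3 look.py d1 230
```

```text
t 17.7 deck tcp [-0.3325  0.0377  0.2482] toolaxes in deck
 [[ 0.0012 -0.0057 -1.    ]
 [-0.0017 -1.      0.0057]
 [-1.      0.0017 -0.0012]] 
F [ 0.04 -0.36 -0.19] q [-0.4137  0.3007  0.9871  1.6433 -0.2587  1.3356  0.4297] gap 0.07214052808970506
turn/0.5 [-0.0113 -0.0024 -0.0035] shift/0.4 [ 0.5459  0.1506 -0.0064]
```

View pics/d1.png

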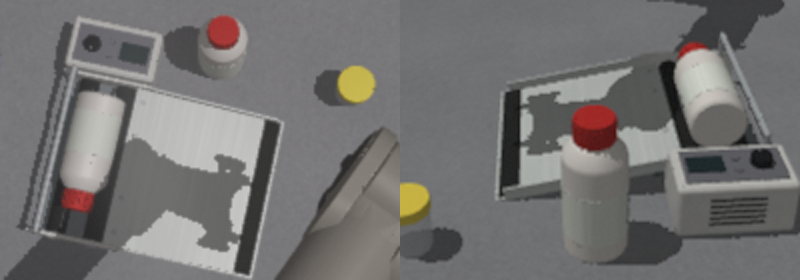

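```bash
cat > fin.py <<'E'
from h import *; from plant import read_camera
np.set_printoptions(precision=4,suppress=True)
im=read_camera("top")[:,:,::-1].copy(); hsv=cv2.cvtColor(im,cv2.COLOR_BGR2HSV)
cv2.imwrite("pics/fz.png",cv2.resize(im[140:240,230:290],None,fx=6,fy=6,interpolation=cv2.INTER_CUBIC))
n,l,s,c=cv2.connectedComponentsWithStats((((hsv[...,0]<8)|(hsv[...,0]>172))&(hsv[...,1]>120)&(hsv[...,2]>50)).astype(np.uint8))
for i in range(1,n):
    if s[i,4]>40: print("red",c[i],s[i],w2d(onz("top",[c[i]],.069)),w2d(onz("top",[c[i]],.163)))
wb=((hsv[...,2]>110)&(hsv[...,1]<60)).astype(np.uint8)
wb=cv2.morphologyEx(wb,cv2.MORPH_OPEN,np.ones((7,7)))
n,l,s,c=cv2.connectedComponentsWithStats(wb); i=l[198,266]
a=np.argwhere(l==i)[:,::-1].astype(np.float32)
mu,ev,_=cv2.PCACompute2(a,None); print(s[i],mu,ev)
v=ev[0]
P=w2d(onz("top",[mu[0]-v*18,mu[0]+v*18,mu[0]],.072)); d=P[1]-P[0]; print(P,"yaw",np.arctan(d[0]/d[1]))
y=((hsv[...,0]>20)&(hsv[...,0]<35)&(hsv[...,1]>120)).astype(np.uint8)
n,l,s,c=cv2.connectedComponentsWithStats(y); i=l[167,398]; print("jar",onz("top",[c[i]],.064))
i=0
E
python3 fin.py; python3 fin.py | head -3
```

```text
red [331.16 140.52] [324 133  15  16 200] [[-0.1501 -0.2125  0.069 ]] [[-0.1529 -0.188   0.163 ]]
red [496.5702 199.5537] [492 193  10  14 121] [[-0.6334 -0.1374  0.069 ]] [[-0.6034 -0.118   0.163 ]]
red [258.5102 224.9116] [251 220  16  11 147] [[0.0008 0.0633 0.069 ]] [[-0.0122  0.0691  0.163 ]]
red [413.3211 279.7339] [408 272  11  15 109] [[-0.4454  0.1256  0.069 ]] [[-0.4282  0.1272  0.163 ]]
[ 251  171   31   50 1135] [[265.8159 195.0167]] [[-0.2419  0.9703]
 [ 0.9703  0.2419]]
[[-0.0031 -0.0733  0.072 ]
 [-0.0003  0.028   0.072 ]
 [-0.0017 -0.0224  0.072 ]] yaw 0.028119650527238433
jar [[ 0.674 -0.246  0.064]]
red [331.1759 140.4824] [324 133  15  16 199] [[-0.1501 -0.2126  0.069 ]] [[-0.1529 -0.1881  0.163 ]]
red [496.5702 199.5537] [492 193  10  14 121] [[-0.6334 -0.1374  0.069 ]] [[-0.6034 -0.118   0.163 ]]
red [258.4897 224.869 ] [251 220  16  11 145] [[0.0008 0.0632 0.069 ]] [[-0.0121  0.069   0.163 ]]
```

View pics/fz.png

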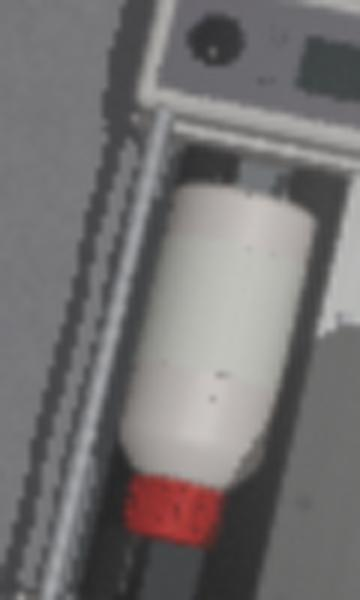

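Request:
arm_command([
  [0, 0, 0, 0, 0, 0, 40],
  [0, 0, 0, 0, 0, 0, 40],
  [0, 0, 0, 0, 0, 0, 40],
  [0, 0, 0, 0, 0, 0, 40],
  [0, 0, 0, 0, 0, 0, 40],
  [0, 0, 0, 0, 0, 0, 40],
])

```text
t: 18.65
tcp_pos: [0.469, -0.1891, 0.247]
eef_rot: [0.453, 0.543, 0.453, -0.543]
wrist_force: [-0.8, -0.1, 0.2]
finger_gap: 0.0723
```

```bash
python3 fin.py | grep -E "258|yaw"; python3 -c "
from plant import bot
print(bot.sign_off())"
```

```text
red [258.338  224.8592] [251 220  16  11 142] [[0.0013 0.0633 0.069 ]] [[-0.0117  0.0691  0.163 ]]
 [-0.0011 -0.0236  0.072 ]] yaw 0.05139848227104213
the job is handed in; nothing more can be done
None
```

The bottle is lying in the dip between the two rollers and the job is handed in, about 19 s into the 45 s allowed. With two open fingertips behind it, I squared it up on the bench. I then rolled it up the ramp and over the front roller at 20–40 mm/s. The wrist force read about 5 N at most at the checks between moves. It dropped in by itself, and I pulled the arm clear.

**Position:** The last top view put the bottle's axis within 2 mm of the middle between the rollers. Its position along them was y ≈ -0.02 to -0.03 m, inside the allowed range.

**Disagreements:**
- **Along the rollers:** the side camera, just before the drop, gave y ≈ -0.014 m, also inside the range.
- **Angle to the rollers:** two outline measurements gave 0.028 and 0.051 rad, under the 0.08 limit. I take the difference to be shadow on the outline. The cap and body centres agree with less than about 0.04 rad.

**Height:** I did not measure the seat height on its own. I judged it from the bottle's position between the rollers.

**At rest:** The cap did not visibly shift (under 1 mm) between pictures about a second apart.

**Bystanders:** The jar and the standing bottle measured where they started. The tube rack was never approached, and I did not re-measure it.

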